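# Push a carton past the sprung gate of a stock chute

## Robot

A 6-joint arm with a two-finger parallel gripper is mounted at the origin on a cart in front of the work surface, level with it; the furniture and walls round the work are solid. World frame = base frame: x ahead of the robot, y to its left, z up, the work surface at z = 0. Lengths are in mm, angles in rad, forces in N, time in s.
With the tool pointing down it reaches from about 350 to 975 mm from the base axis. Payload 7.1 kg.
Tool frame: the origin (TCP) lies midway between the tips of the shut fingers; the grasp point (between the pads) lies 19 mm behind it (ctrl.grasp_offset is the distance from the TCP to the grasp point, in mm); z points along the fingers, y is the line along which they close (so a half turn about z gives the same grasp; the last joint's range is limited). The gripper opens to 88 mm and grips with 3 to 60 N. Pads are 20 mm wide; open, the fingers measure 115 mm over their backs; the gripper's body (75 mm by 178 mm) begins 61 mm behind the grasp point.
Start: joints at [-1.19, 0.423, 1.63, -0, 1.089, -0.019], TCP at [243.287, -575.688, 222.675] pointing down, gripper open.
Joint ranges: [-3, 3], [-0.9, 2.11], [0.09, 2.58], [-1.31, 4.45], [0.11, 2.69], [-2.54, 2.54]. Speed limits (rad/s): [2.39, 2.39, 3.01, 3.14, 3.14, 3.14].

## Interface

Orientations are given as a rotation vector (axis times angle).
In Python, from workcell import ctrl gives the robot as it stands. The module is installed in compiled form; this text tells all that it offers.
- The arm moves only by the tool servo_tool, never from a script. Its argument "rows" is a list of rows, each a list of 7 numbers: the turn, a rotation vector about the tool's x, y, z as a fraction of full scale, then the shift along the tool's x, y, z as a fraction of full scale, then the finger opening in mm, from 0 to 87.8. A call has 1 to 10 rows; each row is the pose to reach, as a shift and turn from the pose commanded when the call began, along the tool's axes at that moment; what a row does not reach only later rows make up. Full scale, the value 1, is 20 cm for a shift and 1.5 rad for a turn. A row lasts 1/8 s, in which the tool goes at most 62.5 mm and 10.7 degrees, less where a joint would pass 70% of its speed; a pose out of reach is approached as far as the arm can. A call with a number of a shift or a turn outside -1 to 1 is refused whole. A call with a gripper value outside its range is refused whole. The fingers move at their own pace and stop on an object; the grip force is fixed at half the most. Time passes only in rows, so rows that repeat a pose let the fingers close. It gives the time, the measured TCP pose, the force, the opening and the grip force at its end, in the units of the state.
- ctrl.get_obs(): the state, without advancing time (a new reading comes with each control period).
- ctrl.get_image(name): name is "scene" or "side" or "wrist"; returns (picture, depth): 400x640x3 uint8, red, green, blue; 400x640 float32, mm along the optical axis (not along the pixel's ray), 0 where there is no reading.
- ctrl.camera_info(name): a dict with "intrinsics" (3x3 intrinsics, pixels), "R" (3x3) and "t" (3): a world point X has camera coordinates R X + t. Camera axes: x right, y down, z forward; pixel columns grow to the right and rows downward; lengths in mm; the calibration is good to about 2 mm. A picture is of the moment at which its call begins: read the wrist's pose just before it. camera_info takes no time and is no camera call; for the wrist camera it gives the pose at the moment of the call.
- ctrl.close_job(): hands the job in; it is judged then, once.
The state is a dict: "t": time; "qpos": joint angles; "qvel": joint speeds; "joint_torque": joint torques, N m; "ee_pos": TCP position; "orientation": TCP orientation; "ft_force": force on the tool from outside, world axes, zero at the start; "moment": the same for the moment, N m; "width": finger opening in mm; "grasp_force": force on a finger pad.
Only numpy, scipy, OpenCV 4.12 (cv2) and the standard library are available. Lean on these libraries where they do the work, as an engineer would, in place of code of your own. Each camera call takes 0.05 s, during which the arm holds its last target. There are 200 camera calls.

## Task

Restock the chute: push the gate's long bar aside with one finger and hold the gate open while pushing the small white carton through under it, then push the carton on until it is fully home against the wooden end stop, and let the gate fall shut behind it. Only push the carton along the chute floor, never grip, lift or tip it, and leave the other things on the bench where they are.

Things in the scene. Friction and masses are not known exactly. Their poses are not given: they have to be found in the camera images.
- chute: Wooden chute fixed on the bench, 72 mm wide; place and yaw vary. Origin on the bench top, on the channel's centre line, below the gate blade. +y is the carton's travel (roughly the robot's left), +x the hinge side (roughly away from the robot). Floor top at z = 6 mm, y = -200 (open end) to +139. Rails at x = 26 to 36 mm and -26 to -36, tops at z = 18: a fingertip above 20 mm passes over them.
- end_stop (a point): Middle of the foot of the end stop's face, on the chute floor (x = 0, y = +139, z = 6 mm of the chute). The stop is a wooden block, 72 mm wide, 16 mm thick, its top 46 mm above the bench.
- gate (a joint): Gate angle, rad: 0 shut, to 1.3 as the blade swings up and out over the +x rail. The carton cannot push it open; from 0.85 it passes under freely (hold about 1.0; the blade then reaches up to z = 80 mm). A spring shuts it: 2 N on the bar at first, 3 to 4 N at 1 rad. Let go over the carton, the blade rests on its top, slides along it and falls shut once it has passed.
- gate_hinge (a point): Gate's hinge axis, at x = 60, y = 0, z = 22 mm of the chute, parallel to its y. Steel bracket round it: x = 36 to 82 mm, y = -32 to +32, up to z = 29. Shut, the steel blade bars x = 5 to 40 mm of the chute, y = -4 to +4, z = 20 to 38. It never reaches below x = 5, so a finger behind the carton at x below 0 passes clear of it.
- gate_bar (a point): On the axis of the gate's push bar, 120 mm before the blade. The bar is a steel rod 8 mm thick, parallel to the chute's y, y = -215 to -12 mm, only the rail below it. Shut, its axis is at x = 38, z = 57 mm of the chute; pushed towards +x it turns about the hinge: x = 69, z = 62 at 0.8 rad; x = 77, z = 60 at 1.0. Push it anywhere along its length; a finger may slide along it.
- carton: Small white closed carton, 45 mm wide (x), 125 long (y), 42 high, 0.13 to 0.23 kg, loose on the chute floor before the gate, 3 mm play to each rail. Origin: centre of its underside; axes as the chute's. At the start its front end is 15 to 50 mm before the gate; fully home its origin is at y = +77 mm of the chute, its rear end 15 mm past the gate.
- tin: Round dark tin of screws, 90 mm across, 29 mm high, loose on the bench past the end stop; origin centre of its underside. Bystander.
- cork_block: Cork sanding block, 64 x 112 x 36 mm, loose on the bench on the far side of the chute, beyond the push bar; origin centre of its underside. Bystander.
- wood_offcut: Flat wood offcut, 60 x 90 x 22 mm, loose on the bench on the far side of the chute, beyond the hinge; origin centre of its underside. Bystander.
- offcut_0: Long pale wood offcut, 45 x 130 x 30 mm, loose on the bench's front left; origin centre of its underside. Bystander.
- square: Try square, wooden stock and steel blade, 184 x 115 x 17 mm, loose on the bench behind the chute; origin centre of its underside. Bystander.
Things that resemble listed ones, but are neither listed nor needed, are in the scene too. Leave any orange look-alike of the carton alone.

How it is judged:
By the outcome, as a careful person would: the job done as asked, in the order asked, and still so for the second after the job is handed in, with the robot touching nothing.
It also fails if it takes over 51 s, if anything falls off the work surface, if the arm or the gripper's body presses on something with over 40 N, if the wrist force passes 120 N, or if a joint passes its speed limit or range.

## Working session

There is one attempt and no reset: what is moved stays moved. The work goes in short steps, Python scripts to look and compute and a tool call to move; the robot and the scene stay as the last step left them, time stands still between calls to the robot, and variables do not carry over. Pictures are saved under pics/ and viewed, at most 10 in all, crops included, and the job is handed in when it is done.

Besides the shell and the picture viewer there is one more tool, called after ">>>" by a JSON object that holds its "api" and its "payload". servo_tool: Moves the arm, as the interface text tells. Its arguments: {"type":"object","properties":{"rows":{"type":"array","items":{"type":"array","items":{"type":"number"}}}},"required":["rows"]}

```bash
mkdir -p pics; python3 - <<'E'
from workcell import ctrl
import cv2,numpy as np
for n in("scene","side"):
    p,d=ctrl.get_image(n); cv2.imwrite(f"pics/{n}0.png",p[:,:,::-1]); np.save(f"pics/{n}0.npy",d)
    i=ctrl.camera_info(n); print(n,i)
o=ctrl.get_obs();print(o)
E
```

```text
scene {'intrinsics': array([[410.72915184,   0.        , 313.61210589],
       [  0.        , 410.72915184, 201.29632487],
       [  0.        ,   0.        ,   1.        ]]), 'R': array([[-0.81961373, -0.572895  ,  0.00496561],
       [-0.41794919,  0.59196705, -0.68912516],
       [ 0.39185688, -0.56689182, -0.72462532]]), 't': array([494.32136421, 241.62282277, 910.20268264])}
side {'intrinsics': array([[401.70575316,   0.        , 322.11804636],
       [  0.        , 401.70575316, 205.30844807],
       [  0.        ,   0.        ,   1.        ]]), 'R': array([[-0.98910396, -0.14680287, -0.01105811],
       [-0.04653752,  0.38304552, -0.92255644],
       [ 0.13966969, -0.91198961, -0.38570368]]), 't': array([ 537.98481786,   67.27778826, 1041.46059443])}
{'t': 0.1, 'qpos': array([-1.18998861e+00,  4.23742822e-01,  1.63062402e+00, -1.19084602e-05,
        1.08860316e+00, -1.90045891e-02]), 'qvel': array([ 0.00097441, -0.00224243, -0.00151553, -0.00011333, -0.00046463,
       -0.00106942]), 'joint_torque': array([ 8.30844419e-04, -5.45613205e+01, -2.74325520e+01,  6.46289787e-02,
        1.87571225e-02, -4.73085549e-05]), 'ee_pos': array([ 243.10613688, -575.2258058 ,  221.98881557]), 'orientation': array([-3.07770074e+00, -6.23588986e-01,  4.05378118e-04]), 'ft_force': array([-0.60260643,  0.34911747, -0.31365777]), 'moment': array([-0.01156122, -0.04748109, -0.00833126]), 'grasp_force': 0.0, 'width': 87.7293674855279}
```

View pics/scene0.png

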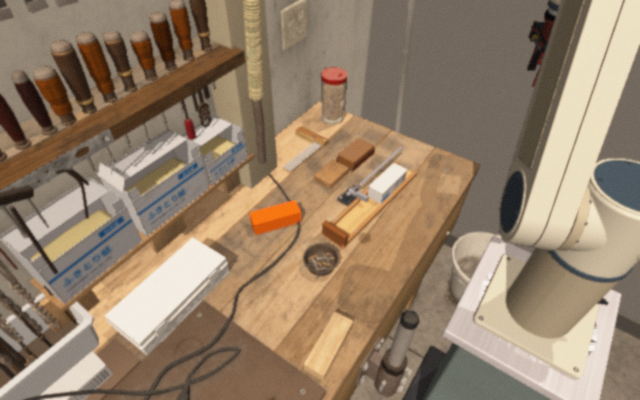

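View pics/side0.png

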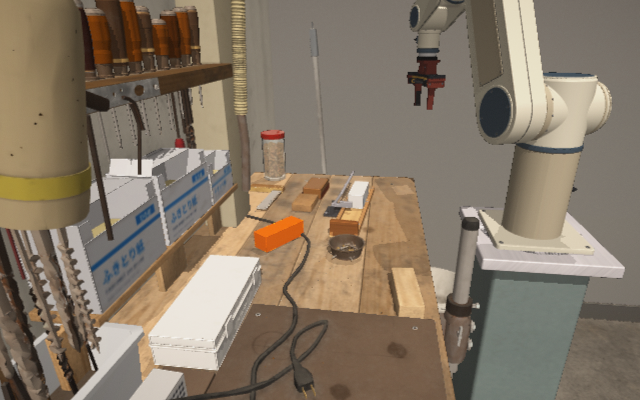

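The scene view shows the chute running from the end stop (336,232) to the open end (~412,175). The white carton is at (388,182), the gate at (350,195) and the bar above the carton. Next I'll measure from the depth image.

```bash
cat > h.py <<'E'
from workcell import ctrl
import cv2,numpy as np
def cloud(d,i):
    v,u=np.indices(d.shape);K=i["intrinsics"]
    c=np.stack([(u-K[0,2])/K[0,0]*d,(v-K[1,2])/K[1,1]*d,d],-1)
    X=(c-i["t"])@i["R"]; X[d<=0]=np.nan
    return X
def proj(X,i):
    c=np.asarray(X,float)@i["R"].T+i["t"]; p=c@i["intrinsics"].T
    return p[...,:2]/p[...,2:]
E
python3 - <<'E'
from h import *
p=cv2.imread("pics/scene0.png");d=np.load("pics/scene0.npy");X=cloud(d,ctrl.camera_info("scene"))
for u,v in[(336,232),(388,182),(350,195),(412,175),(321,260),(353,150),(333,172),(275,217)]:print((u,v),X[v,u].round())
hsv=cv2.cvtColor(p,cv2.COLOR_BGR2HSV)
m=np.zeros(d.shape,bool);m[160:205,365:412]=1
w=m&(hsv[...,1]<60)&(hsv[...,2]>150)&(X[...,2]>40)&(X[...,2]<54)
q=X[w];print(len(q),q.mean(0));print(cv2.minAreaRect(q[:,:2].astype(np.float32)))
m=np.zeros(d.shape,bool);m[210:250,315:358]=1
w=m&(X[...,2]>40)&(X[...,2]<52);q=X[w];print(len(q),q.mean(0),cv2.minAreaRect(q[:,:2].astype(np.float32)))
c=cv2.resize(p[140:260,300:440],None,fx=5,fy=5,interpolation=cv2.INTER_CUBIC);cv2.imwrite("pics/crop.png",c)
E
```

```text
(336, 232) [466. 102.  47.]
(388, 182) [ 445. -130.   46.]
(350, 195) [522. -60.   8.]
(412, 175) [ 413. -225.   17.]
(321, 260) [467. 163.  -0.]
(353, 150) [ 603. -207.   32.]
(333, 172) [604. -99.  22.]
(275, 217) [621. 146.  41.]
554 [ 452.62584145 -139.44223199   46.76196839]
((453.7435302734375, -143.2755889892578), (126.19034576416016, 46.96751022338867), 85.18484497070312)
176 [474.45051254  94.87342387  44.77972129] ((475.052734375, 93.7069320678711), (17.854475021362305, 71.6380386352539), 83.24906921386719)
```

View pics/crop.png

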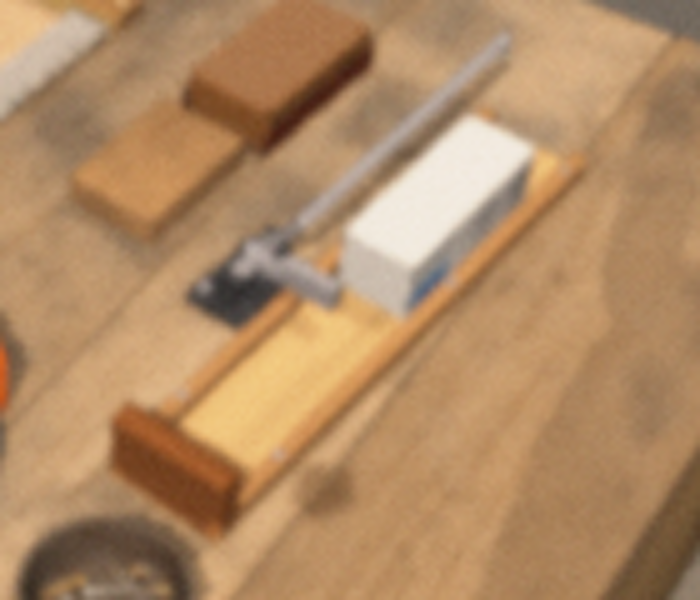

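The crop shows the carton's rear end at about (500,150) in crop pixels, the bar above the far rail, the shut blade at (320,285) and the end stop at (180,470). I have a rough chute pose, so I'll work out a hover pose and refine it with the wrist camera.

```bash
cat >> h.py <<'E'
from scipy.spatial.transform import Rotation as Ro
import os,json
C=dict(o=[462.4,-52.7],yaw=-5.1)
if os.path.exists("c.json"): C=json.load(open("c.json"))
def axes():
    a=np.radians(C["yaw"]);return np.array([[np.cos(a),np.sin(a)],[-np.sin(a),np.cos(a)]])  # rows: chute x,y axes
def w2c(P): P=np.asarray(P,float);return np.concatenate([(P[...,:2]-C["o"])@axes().T,P[...,2:]],-1)
def c2w(P): P=np.asarray(P,float);return np.concatenate([P[...,:2]@axes()+C["o"],P[...,2:]],-1)
def row(*targets,theta=0):
    """chute-frame TCP targets -> rows (fractions); tool y along chute +x, z down"""
    o=ctrl.get_obs();R=Ro.from_rotvec(o["orientation"])
    a=np.radians(C["yaw"]+theta);ty=np.array([np.cos(a),np.sin(a),0]);tz=np.array([0,0,-1.])
    T=Ro.from_matrix(np.stack([np.cross(ty,tz),ty,tz],1))
    print("t",o["t"],"tcp chute",w2c(o["ee_pos"]).round(1),"w",round(o["width"],1),"F",o["ft_force"].round(1))
    for t in targets:
        print(t,((R.inv()*T).as_rotvec()/1.5).round(3),(R.inv().apply(c2w(t)-o["ee_pos"])/200).round(4))
E
python3 - <<'E'
from h import *
row((-15,-170,200),(-15,-120,260))
E
```

```text
t 0.1 tcp chute [-172. -540.  222.] w 87.7 F [-0.6  0.3 -0.3]
(-15, -170, 200) [-0.001 -0.001 -0.721] [ 1.5616 -1.2644  0.1117]
(-15, -120, 260) [-0.001 -0.001 -0.721] [ 1.679  -1.4855 -0.188 ]
```

>>> {"api": "servo_tool", "payload": {"rows": [[0,0,-0.12,0.16,-0.13,-0.03,62],[0,0,-0.24,0.32,-0.26,-0.06,62],[0,0,-0.36,0.48,-0.38,-0.1,62],[0,0,-0.48,0.64,-0.52,-0.12,62],[0,0,-0.6,0.8,-0.65,-0.15,62],[0,0,-0.72,0.9,-0.75,-0.19,62],[0,0,-0.721,0.9,-0.75,-0.19,62]]}}

```text
t: 0.98
ee_pos: [351.3, -366.3, 261.0]
orientation: [2.316, 2.122, 0.0]
ft_force: [0.8, -0.9, -0.0]
width: 62.0
grasp_force: 0.0
```

```bash
python3 - <<'E'
from h import *
row((-15,-120,260))
E
```

```text
t 0.975 tcp chute [ -82.8 -322.2  261. ] w 62.0 F [ 0.8 -0.9 -0. ]
(-15, -120, 260) [0.    0.    0.001] [1.0104 0.3405 0.005 ]
```

>>> {"api": "servo_tool", "payload": {"rows": [[0,0,0,0.25,0.085,0,62],[0,0,0,0.5,0.17,0,62],[0,0,0,0.75,0.255,0,62],[0,0,0,1,0.34,0,62],[0,0,0,1,0.34,0,62],[0,0,0,1,0.34,0,62]]}}

```text
t: 1.72
ee_pos: [436.2, -175.1, 260.4]
orientation: [-2.32, -2.118, 0.001]
ft_force: [-0.4, -0.1, 0.5]
width: 62.1
grasp_force: 0.0
```

```bash
python3 - <<'E'
from h import *
i=ctrl.camera_info("wrist");p,d=ctrl.get_image("wrist");np.save("pics/w1.npy",d);np.savez("pics/w1i.npz",**i)
cv2.imwrite("pics/w1raw.png",p[:,:,::-1])
q=p[:,:,::-1].copy()
# overlay of chute model
L=[[(26,-200,18),(26,139,18)],[(-26,-200,18),(-26,139,18)],[(36,-200,18),(36,139,18)],[(-36,-200,18),(-36,139,18)],[(38,-215,57),(38,-12,57)],[(-36,139,46),(36,139,46)],[(5,-4,38),(5,4,38)]]
for a,b in L:
    P=proj(c2w([a,b]),i).astype(int);cv2.line(q,tuple(map(int,P[0])),tuple(map(int,P[1])),(255,0,255),1)
cv2.imwrite("pics/w1.png",q); row((-15,-120,260))
E
```

```text
t 1.775 tcp chute [ -15.4 -124.6  260.4] w 61.8 F [ 0.  -0.1  0.1]
(-15, -120, 260) [-0.     0.    -0.002] [0.023  0.0018 0.002 ]
```

View pics/w1.png

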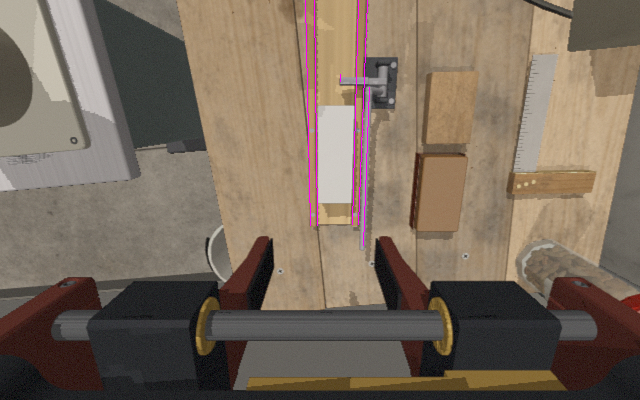

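The overlay fits the rails (columns 305–368), the bar (about 365, rows 85–248) and the blade (340,80). The carton's rear end is at row 203. A quick refinement from depth, plus the approach numbers:

```bash
python3 - <<'E'
from h import *
i=dict(np.load("pics/w1i.npz"));X=w2c(cloud(np.load("pics/w1.npy"),i));hsv=cv2.cvtColor(cv2.imread("pics/w1raw.png"),cv2.COLOR_BGR2HSV)
m=np.zeros(hsv.shape[:2],bool);m[95:215,310:362]=1
q=X[m&(hsv[...,1]<50)&(abs(X[...,2]-48)<5)];print(q.min(0),q.max(0),cv2.minAreaRect(q[:,:2].astype(np.float32)))
m[:]=0;m[100:255,355:378]=1
q=X[m&(abs(X[...,2]-60)<5)];print("bar",len(q),q.min(0),q.max(0),q.mean(0),np.polyfit(q[:,1],q[:,0],1))
row((-15,-176,70),(-15,-176,24))
E
```

```text
[ -23.8110104  -155.47896485   46.21242247] [ 20.87229791 -32.5302373   51.27192448] ((-1.3460445404052734, -94.00749206542969), (122.8334732055664, 44.56524658203125), 89.82894897460938)
bar 945 [  31.66270718 -219.71007238   55.76244251] [ 40.30237267 -26.33223324  63.55351176] [  35.68980312 -115.31475037   60.93151783] [2.96837740e-03 3.60321008e+01]
t 1.775 tcp chute [ -15.4 -124.6  260.4] w 61.8 F [ 0.  -0.1  0.1]
(-15, -176, 70) [-0.     0.    -0.002] [-0.2568  0.0031  0.9521]
(-15, -176, 24) [-0.     0.    -0.002] [-0.2567  0.0032  1.1821]
```

>>> {"api": "servo_tool", "payload": {"rows": [[0,0,0,-0.13,-0.005,0.2,62],[0,0,0,-0.262,-0.012,0.4,62],[0,0,0,-0.262,-0.012,0.6,62],[0,0,0,-0.262,-0.012,0.8,62],[0,0,0,-0.262,-0.012,0.9,62],[0,0,0,-0.262,-0.012,0.95,62],[0,0,0,-0.262,-0.012,0.95,62]]}}

```text
t: 2.65
ee_pos: [428.8, -227.1, 70.4]
orientation: [-2.32, -2.117, 0.0]
ft_force: [0.5, -0.2, -0.2]
width: 62.1
grasp_force: 0.0
```

```bash
python3 - <<'E'
from h import *
row((-18,-177,24),(30,-177,24))
E
```

```text
t 2.65 tcp chute [ -18.  -176.7   70.4] w 62.1 F [ 0.5 -0.2 -0.2]
(-18, -177, 24) [-0.    -0.    -0.002] [-1.60e-03  1.00e-04  2.32e-01]
(30, -177, 24) [-0.    -0.    -0.002] [-0.001   0.2401  0.2318]
```

>>> {"api": "servo_tool", "payload": {"rows": [[0,0,0,0,0,0.12,62],[0,0,0,0,0,0.23,62],[0,0,0,0,0,0.23,62],[0,0,0,0,0.05,0.23,62],[0,0,0,0,0.1,0.23,62],[0,0,0,0,0.14,0.23,62],[0,0,0,0,0.18,0.23,62],[0,0,0,0,0.21,0.23,62],[0,0,0,0,0.235,0.23,62],[0,0,0,0,0.235,0.23,62]]}}

```text
t: 3.9
ee_pos: [476.1, -230.5, 24.4]
orientation: [-2.318, -2.12, 0.0]
ft_force: [-2.9, -0.3, 0.7]
width: 62.4
grasp_force: 1.5
```

```bash
python3 - <<'E'
from h import *
row((29,-155,24),(29,-60,24),(29,-50,24))
p,d=ctrl.get_image("scene");np.save("pics/s2.npy",d);a=cv2.resize(p[140:260,300:440,::-1],None,fx=3,fy=3)
i=ctrl.camera_info("wrist");p,d=ctrl.get_image("wrist");b=cv2.resize(p[:,:,::-1],(576,360));cv2.imwrite("pics/m2.png",np.hstack([a,b])[:,:])
cv2.imwrite("pics/m2.png",cv2.resize(np.hstack([a,b]),(800,290)))
E
```

```text
t 3.9 tcp chute [  29.4 -175.8   24.4] w 62.4 F [-2.9 -0.3  0.7]
(29, -155, 24) [-0. -0. -0.] [ 0.1042 -0.0022  0.002 ]
(29, -60, 24) [-0. -0. -0.] [ 0.5792 -0.0024  0.002 ]
(29, -50, 24) [-0. -0. -0.] [ 0.6292 -0.0024  0.002 ]
```

View pics/m2.png

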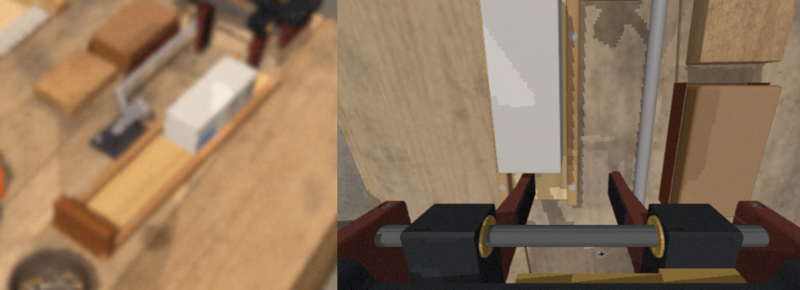

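The gate is open: the bar is held at about 3 N and the blade is up at (125,105). The carton has not moved. Now I'll push it along the chute.

>>> {"api": "servo_tool", "payload": {"rows": [[0,0,0,0.05,0,0,62],[0,0,0,0.08,0,0,62],[0,0,0,0.11,0,0,62],[0,0,0,0.15,0,0,62],[0,0,0,0.19,0,0,62],[0,0,0,0.23,0,0,62],[0,0,0,0.27,0,0,62],[0,0,0,0.31,0,0,62],[0,0,0,0.34,0,0,62],[0,0,0,0.34,0,0,62]]}}

```text
t: 5.25
ee_pos: [482.1, -161.9, 24.7]
orientation: [-2.317, -2.12, -0.0]
ft_force: [-2.1, 2.0, 2.3]
width: 62.2
grasp_force: 1.5
```

```bash
python3 - <<'E'
from h import *
row((29,-60,24))
p,d=ctrl.get_image("scene");a=cv2.resize(p[140:260,300:440,::-1],None,fx=4,fy=4);cv2.imwrite("pics/m3.png",a)
E
```

```text
t 5.25 tcp chute [  29.3 -107.    24.7] w 62.2 F [-2.1  2.   2.3]
(29, -60, 24) [-0. -0.  0.] [ 0.2351 -0.0014  0.0034]
```

View pics/m3.png

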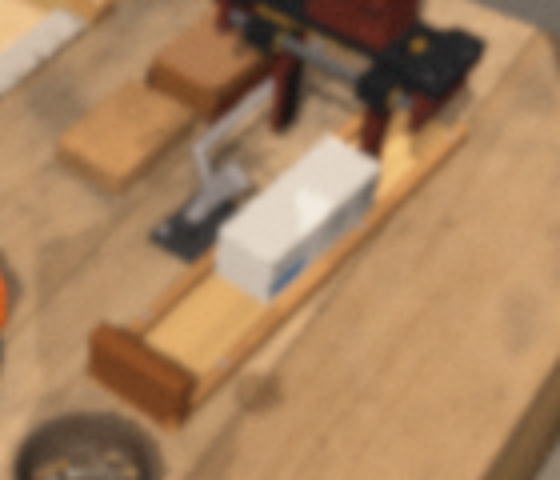

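The carton's front is passing under the raised blade (about (230,240)). I'll continue.

>>> {"api": "servo_tool", "payload": {"rows": [[0,0,0,0.03,0,0,62],[0,0,0,0.06,0,0,62],[0,0,0,0.1,0,0,62],[0,0,0,0.14,0,0,62],[0,0,0,0.18,0,0,62],[0,0,0,0.21,0,0,62],[0,0,0,0.235,0,0,62],[0,0,0,0.235,0,0,62],[0,0,0,0.235,0,0,62]]}}

```text
t: 6.42
ee_pos: [486.2, -115.6, 24.6]
orientation: [-2.318, -2.12, -0.0]
ft_force: [-2.8, 2.7, 0.7]
width: 62.0
grasp_force: 1.5
```

```bash
python3 - <<'E'
from h import *
row((-8,-65,24),(-12,-65,24),(-12,-65,75))
E
```

```text
t 6.425 tcp chute [ 29.3 -60.5  24.6] w 62.0 F [-2.8  2.7  0.7]
(-8, -65, 24) [-0. -0. -0.] [-0.0226 -0.1865  0.0033]
(-12, -65, 24) [-0. -0. -0.] [-0.0226 -0.2065  0.0033]
(-12, -65, 75) [-0. -0. -0.] [-0.0225 -0.2066 -0.2517]
```

>>> {"api": "servo_tool", "payload": {"rows": [[0,0,0,-0.05,0,0,62],[0,0,0,-0.05,-0.03,0,62],[0,0,0,-0.05,-0.06,0,62],[0,0,0,-0.05,-0.1,0,62],[0,0,0,-0.05,-0.15,0,62],[0,0,0,-0.05,-0.15,0,62],[0,0,0,-0.08,-0.15,-0.2,62],[0,0,0,-0.08,-0.15,-0.4,62],[0,0,0,-0.08,-0.206,-0.4,0],[0,0,0,-0.08,-0.206,-0.4,0]]}}

```text
t: 7.68
ee_pos: [442.7, -127.9, 104.3]
orientation: [-2.318, -2.119, 0.001]
ft_force: [-0.7, -0.4, -0.1]
width: 45.3
grasp_force: 0.0
```

```bash
python3 - <<'E'
from h import *
row((-12,-74,24))
p,d=ctrl.get_image("scene");a=cv2.resize(p[140:260,300:440,::-1],None,fx=4,fy=4);cv2.imwrite("pics/m4.png",a)
E
```

```text
t 7.675 tcp chute [-13.  -76.7 104.3] w 45.3 F [-0.7 -0.4 -0.1]
(-12, -74, 24) [-0.001 -0.    -0.   ] [0.0133 0.0052 0.4014]
```

View pics/m4.png

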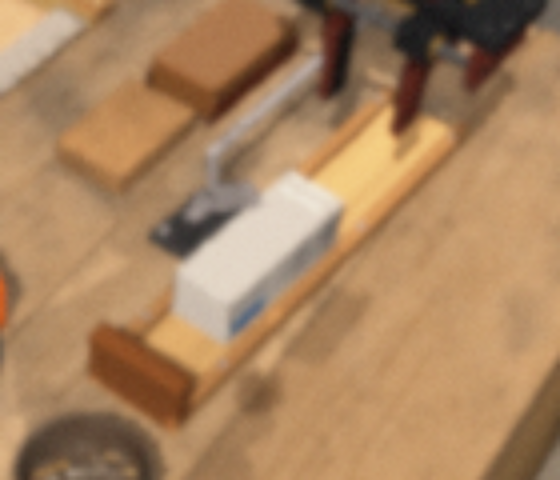

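The blade now rests on the carton's top at about (240,200), and the carton is still straight. I'll shut the fingers, lower them behind it at x = -13, then push.

>>> {"api": "servo_tool", "payload": {"rows": [[0,0,0,0,0,0,0],[0,0,0,0,0,0,0],[0,0,0,0,0,0,0],[0,0,0,0,0,0,0],[0,0,0,0,0,0.15,0],[0,0,0,0,0,0.3,0],[0,0,0,0,0,0.4,0],[0,0,0,0,0,0.4,0]]}}

```text
t: 8.72
ee_pos: [442.9, -127.9, 23.6]
orientation: [-2.317, -2.118, 0.002]
ft_force: [0.7, -0.6, 0.3]
width: 0.3
grasp_force: 0.0
```

```bash
python3 - <<'E'
from h import *
row((-13,-60,24),(-13,-10,24),(-13,4.5,24))
E
```

```text
t 8.725 tcp chute [-12.8 -76.6  23.6] w 0.3 F [ 0.7 -0.6  0.3]
(-13, -60, 24) [-0.002 -0.    -0.   ] [ 0.0832 -0.0012 -0.002 ]
(-13, -10, 24) [-0.002 -0.    -0.   ] [ 0.3332 -0.0013 -0.0019]
(-13, 4.5, 24) [-0.002 -0.    -0.   ] [ 0.4057 -0.0013 -0.0018]
```

>>> {"api": "servo_tool", "payload": {"rows": [[0,0,0,0.06,-0.001,0,0],[0,0,0,0.09,-0.001,0,0],[0,0,0,0.12,-0.001,0,0],[0,0,0,0.15,-0.001,0,0],[0,0,0,0.19,-0.001,0,0],[0,0,0,0.23,-0.001,0,0],[0,0,0,0.27,-0.001,0,0],[0,0,0,0.31,-0.001,0,0],[0,0,0,0.34,-0.001,0,0],[0,0,0,0.34,-0.001,0,0]]}}

```text
t: 9.98
ee_pos: [450.1, -60.0, 25.1]
orientation: [2.317, 2.12, 0.001]
ft_force: [1.5, -0.2, -0.1]
width: 0.4
grasp_force: 0.0
```

>>> {"api": "servo_tool", "payload": {"rows": [[0,0,0,0.01,0,0,0],[0,0,0,0.02,0,0,0],[0,0,0,0.03,0,0,0],[0,0,0,0.04,0,0,0],[0,0,0,0.05,0,0,0],[0,0,0,0.055,0,0,0]]}}

```text
t: 10.72
ee_pos: [452.1, -51.4, 25.0]
orientation: [2.314, 2.119, 0.0]
ft_force: [-0.7, -26.0, 1.0]
width: 0.3
grasp_force: 12.8
```

```bash
python3 - <<'E'
from h import *
row((-13,4.5,24))
p,d=ctrl.get_image("scene");a=cv2.resize(p[140:260,300:440,::-1],None,fx=4,fy=4);cv2.imwrite("pics/m5.png",a)
E
```

```text
t 10.725 tcp chute [-10.3   0.4  25. ] w 0.3 F [ -0.7 -26.    1. ]
(-13, 4.5, 24) [0.002 0.002 0.001] [ 0.0205 -0.0133  0.0048]
```

View pics/m5.png

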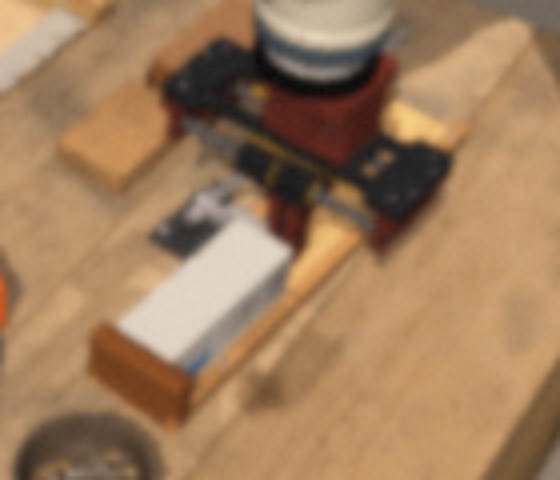

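The carton appears to touch the stop, with 26 N of reaction. The finger drifted about 3 mm towards the blade, so I'll back off, re-centre further from it, and push again to confirm.

>>> {"api": "servo_tool", "payload": {"rows": [[0,0,0,-0.04,0,0,0],[0,0,0,-0.06,-0.02,0,0],[0,0,0,-0.06,-0.03,0,0],[0,0,0,-0.06,-0.03,0,0]]}}

```text
t: 11.28
ee_pos: [443.2, -60.7, 24.6]
orientation: [-2.318, -2.12, 0.0]
ft_force: [0.2, 0.2, -1.0]
width: 0.1
grasp_force: 0.0
```

```bash
python3 - <<'E'
from h import *
row((-16,0,24),(-16,3,24))
p,d=ctrl.get_image("scene");X=w2c(cloud(d,ctrl.camera_info("scene")))
hsv=cv2.cvtColor(p,cv2.COLOR_RGB2HSV);z=X[...,2]
b=(abs(X[...,0])<36)&(X[...,1]>-40)&(X[...,1]<170)&(abs(z-47)<6)
for n,m in(("carton",b&(hsv[...,1]<60)),("stop",b&(hsv[...,1]>110))):
    q=X[m];print(n,len(q),np.percentile(q,[2,50,98],axis=0).round(1).tolist())
E
```

```text
t 11.275 tcp chute [-18.4  -9.7  24.6] w 0.1 F [ 0.2  0.2 -1. ]
(-16, 0, 24) [-0. -0. -0.] [0.0483 0.012  0.003 ]
(-16, 3, 24) [-0. -0. -0.] [0.0633 0.0119 0.003 ]
carton 682 [[-21.2, 16.3, 43.3], [-0.0, 78.6, 47.1], [23.3, 136.7, 50.3]]
stop 187 [[-34.6, -13.0, 41.4], [-8.9, 146.9, 45.3], [33.4, 155.3, 51.2]]
```

>>> {"api": "servo_tool", "payload": {"rows": [[0,0,0,0.02,0.005,0,0],[0,0,0,0.035,0.005,0,0],[0,0,0,0.045,0.005,0,0],[0,0,0,0.055,0.005,0,0],[0,0,0,0.06,0.005,0,0],[0,0,0,0.06,0.005,0,0]]}}

```text
t: 12.08
ee_pos: [446.6, -50.8, 24.9]
orientation: [2.316, 2.119, -0.0]
ft_force: [0.1, -17.9, 0.1]
width: 0.3
grasp_force: 8.9
```

```bash
python3 - <<'E'
from h import *
row((-18,-30,24))
E
```

```text
t 12.075 tcp chute [-15.9   0.5  24.9] w 0.3 F [  0.1 -17.9   0.1]
(-18, -30, 24) [0.001 0.001 0.   ] [-0.1523 -0.0107  0.0049]
```

It stops at the same place, so the carton is home. Now I'll retract, lift clear and inspect.

>>> {"api": "servo_tool", "payload": {"rows": [[0,0,0,-0.05,-0.005,0,0],[0,0,0,-0.15,-0.01,0,0],[0,0,0,-0.25,-0.02,0,0],[0,0,0,-0.3,-0.05,-0.2,0],[0,0,0,-0.4,-0.1,-0.45,0],[0,0,0,-0.5,-0.2,-0.7,0],[0,0,0,-0.6,-0.3,-0.9,0],[0,0,0,-0.6,-0.3,-0.9,0]]}}

```text
t: 13.08
ee_pos: [375.7, -164.6, 207.3]
orientation: [2.317, 2.114, 0.004]
ft_force: [0.0, -0.1, -0.3]
width: 0.3
grasp_force: 0.0
```

```bash
python3 - <<'E'
from h import *
row((0,0,200))
p,d=ctrl.get_image("scene");a=cv2.resize(p[140:260,300:440,::-1],None,fx=3,fy=3)
X=w2c(cloud(d,ctrl.camera_info("scene")))
hsv=cv2.cvtColor(p,cv2.COLOR_RGB2HSV);z=X[...,2]
b=(abs(X[...,0])<36)&(X[...,1]>-40)&(X[...,1]<170)&(abs(z-47)<6)
q=X[b&(hsv[...,1]<60)&(X[...,1]>10)];print(np.percentile(q,[2,50,98],axis=0).round(1).tolist())
p,d=ctrl.get_image("wrist");b=cv2.resize(p[:,:,::-1],(576,360));cv2.imwrite("pics/m6.png",cv2.resize(np.hstack([a,b]),(800,290)))
E
```

```text
t 13.075 tcp chute [ -76.4 -119.2  207.3] w 0.3 F [ 0.  -0.1 -0.3]
(0, 0, 200) [ 0.004  0.001 -0.002] [0.5968 0.3805 0.0374]
[[-20.5, 16.5, 42.7], [0.7, 79.1, 47.1], [23.7, 136.1, 50.1]]
```

View pics/m6.png

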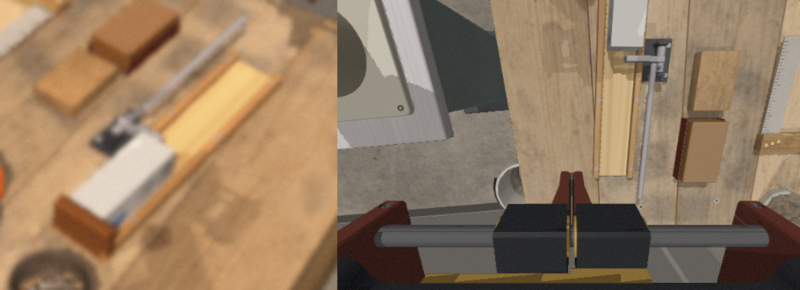

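The gate is shut: the blade at (640,58) lies across the chute behind the carton's rear at (627,48), and the carton is against the stop. The other things on the bench look unmoved.

```bash
python3 -c "
from workcell import ctrl
print(ctrl.close_job())"
```

```text
the job is handed in; nothing more can be done
None
```

The carton is fully home against the end stop, the gate has fallen shut behind it, the robot is clear of everything, and the job is handed in at about 13 s.

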